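# Slide the strap cutter's blade guard out and lock it

## Task

Make the leather strap cutter safe. Push its red knob along the long leg of the L-shaped slot, until the yellow guard is fully out over the blade, then push the knob sideways along the short leg to its very end, by the green dot, so that the guard is locked. Only push the knob, with the fingertips or the outside of the fingers: never take it between the fingers; leave the loose things around it where they stand, and finish clear of everything.

Things in the scene. Friction and masses are not known exactly. Their poses are not given: they have to be found in the camera images.
- cutter: Fixed strap cutter: grey bed 410 x 290 x 12 mm, blue housing 190 (x) x 130 (y) mm on it (x -105..85, y -60..70), flat top at z = 72 mm with an L-shaped slot 14 mm wide. Origin on the table under the housing; x along the slot's long leg from open end to corner, y along the short leg from corner to locked end, z up. Far parts (blade x 140, grey motor x 200..272) are under 74 mm high.
- slot_corner (a point): Corner of the slot, on the housing's top (z = 72 mm), at x 40, y -20 mm in the cutter's frame; axes as the cutter's. The knob's axis comes to it along the long leg, from x = -70 mm (white dot, open) at y = -20 mm.
- slot_end (a point): Locked end of the short leg: where the knob's axis must stop, on the housing's top, at x 40, y 15 mm in the cutter's frame; axes as the cutter's. A green dot lies 21 mm farther along +y.
- guard (a joint): Travel of guard and knob along the long leg (cutter's +x), m: 0 = open, yellow guard inside the housing; 0.110 = guard fully out over the blade, knob at the corner (hard stop). About 3 N friction plus 8 N per m/s damping, no spring; stays where it is left.
- knob (a joint): Travel of the knob along the short leg (cutter's +y), m: 0 = on the long leg, 0.035 = locked end (hard stop). The slot's walls let it move only while the guard joint is within 2 mm of its 0.110 stop. About 2 N friction plus 6 N per m/s damping, no spring; stays where it is left.
- knob_mid (a point): Middle of the red knob, an upright cylinder 26 mm across and 36 mm tall on a 10 mm pin through the slot. The point lies on its axis, half-way up, 94 mm above the table; knob top at 112 mm, underside 4 mm above the housing's top. Axes parallel to the cutter's.
- spool_orange: Loose orange thread spool, 38 mm across, 45 mm tall, standing on the cutter's bed; leave alone. Origin under its centre.
- edge_paint: Loose white bottle with red cap, 32 mm across, 55 mm tall, standing on the cutter's bed; leave alone. Origin under its centre.
- wax: Loose yellow wax puck, 42 mm across, 18 mm tall, on the cutter's bed; leave alone. Origin under its centre.
- spool_red: Loose red thread spool, 38 mm across, 45 mm tall, on the table; leave alone. Origin under its centre.
- spool_green: Loose green thread spool, 38 mm across, 45 mm tall, on the table; leave alone. Origin under its centre.
- glue_jar: Loose white jar with blue cap, 64 mm across, 75 mm tall, on the table; leave alone. Origin under its centre.
- mallet: Loose mallet (hammer shape) lying on the table, about 250 mm long; leave alone. Origin under its middle, handle towards its own -x.

How it is judged:
By the outcome, as a careful person would: the job done as asked, in the order asked, and still so for the second after the job is handed in, with the robot touching nothing.
It also fails if it takes over 38 s, if anything falls off the work surface, if the arm or the gripper's body presses on something with over 40 N, if the wrist force passes 120 N, or if a joint passes its speed limit or range.

## Robot

A 6-joint arm with a two-finger parallel gripper is mounted at the origin on the work surface. World frame = base frame: x ahead of the robot, y to its left, z up, the work surface at z = 0. Lengths are in m, angles in rad, forces in N, time in s.
With the tool pointing down it reaches from about 0.275 to 1 m from the base axis. Payload 8.4 kg.
Tool frame: the origin (TCP) lies midway between the tips of the shut fingers; the grasp point (between the pads) lies 19 mm behind it; z points along the fingers, y is the direction in which the jaws open and shut (so a half turn about z gives the same grasp; the last joint's range is limited). The gripper opens to 85 mm and grips with 20 to 120 N. Pads are 22 mm wide; open, the fingers measure 114 mm over their backs; the gripper's body (76 mm by 85 mm) begins 54 mm behind the grasp point. The pads swing forward as they close: fully open they stand 13 mm farther back than shut.
Start: joints at [-1.298, 0.353, 1.633, -0, 1.155, -0.002], TCP at [0.17, -0.602, 0.231] pointing down, gripper open.
Joint ranges: [-2.63, 2.63], [-0.92, 2.1], [0.06, 2.66], [-1.3, 4.44], [0, 2.69], [-3.02, 3.02]. Speed limits (rad/s): [2.22, 2.22, 2.79, 3.14, 3.14, 3.14].

## Interface

Orientations are given as a unit quaternion [x, y, z, w].
In Python, from station import r, optics gives the robot as it stands. The module is installed in compiled form; this text tells all that it offers.
- The arm moves only by the shell command python3 -m inch 'ROWS'. ROWS is JSON, one flat list of numbers, 7 for each row, row after row: the turn, a rotation vector about the tool's x, y, z in degrees, then the shift along the tool's x, y, z in m, then the finger opening in m, from 0 to 0.0854. In form: [wx, wy, wz, dx, dy, dz, claw, wx, wy, wz, dx, dy, dz, claw, ...]. A call has 1 to 5 rows; each row shifts and turns the commanded pose from where the row before left it, along the tool's axes as they then stand; what a row does not reach is not made up. A row lasts 1/8 s, in which the tool goes at most 62.5 mm and 10.7 degrees, less where a joint would pass 70% of its speed; a pose out of reach is approached as far as the arm can. A call is refused whole if a number of a shift passes 0.0625 or a number of a turn 10.7, either way. A call with a gripper value outside its range is refused whole. The fingers move at their own pace and stop on an object; the grip force is fixed at half the most. Time passes only in rows, so rows that do not move let the fingers close. It gives the time, the measured TCP pose, the force and the opening at its end, in the units of the state.
- r.state(): the state, without advancing time (a new reading comes with each control period).
- optics.capture(name): name is "scene" or "side" or "wrist"; returns a dict with "img" (420x560x3 uint8, red, green, blue), "range_z" (420x560 float32, m along the optical axis (not along the pixel's ray), 0 where there is no reading), "fx", "fy", "cx", "cy" (pixels), "xyz" and "rotation" of the camera in the world. Camera axes: x right, y up, looking along -z (the intrinsics and any distortion apply to the point x, -y, -z); pixel columns grow to the right and rows downward; lengths in m; the calibration is good to about 2 mm. The wrist camera is an equidistant fisheye: a pixel r from the principal point sees the ray r / f radians off the axis. A picture is of the moment at which its call begins.
- r.finish_job(): hands the job in, once; it reports no verdict.
The state is a dict: "clock": time; "joint_positions": joint angles; "qvel": joint speeds; "joint_efforts": joint torques, N m; "ee_pos": TCP position; "orientation": TCP orientation; "ft_force": force on the tool from outside, world axes, zero at the start; "torque": the same for the moment, N m; "opening": opening from 0.0 (shut) to 1.0 (fully open).
Only numpy, scipy, OpenCV 4.12 (cv2) and the standard library are available. Lean on these libraries where they do the work, as an engineer would, in place of code of your own. Each camera call takes 0.05 s, during which the arm holds its last target. There are 200 camera calls.

## Working session

There is one attempt and no reset: what is moved stays moved. The work goes in short steps, Python scripts to look and compute and a shell command to move; the robot and the scene stay as the last step left them, time stands still between calls to the robot, and variables do not carry over. Pictures are saved under pics/ and viewed, about 8 in all and at most 12, crops included, and the job is handed in when it is done.

```bash
mkdir -p pics; cat > h.py <<'E'
import numpy as np, cv2
from station import r, optics
def grab(n,fn=None):
    c=optics.capture(n)
    np.savez('pics/%s.npz'%(fn or n),**c)
    if fn: cv2.imwrite('pics/%s.png'%fn,c['img'][:,:,::-1])
    return c
def cloud(c):
    v,u=np.mgrid[0:420,0:560]; z=c['range_z']
    x=(u-c['cx'])/c['fx']*z; y=(v-c['cy'])/c['fy']*z
    R=np.array(c['rotation'])
    if R.shape!=(3,3):
        from scipy.spatial.transform import Rotation as Ro; R=Ro.from_quat(R).as_matrix()
    return np.stack([x,-y,-z],-1)@R.T+np.array(c['xyz'])
E
python3 - <<'E'
from h import *
a=grab('scene','scene1'); b=grab('side','side1')
for c in(a,b): print(c['xyz'],c['rotation'],c['fx'],[k for k in c])
print(r.state())
E
```

```text
[ 1.45396459 -0.04946186  0.8859733 ] [0.29795977 0.26604226 0.62737603 0.66846153] 392.98810948826326 ['img', 'range_z', 'fx', 'fy', 'cx', 'cy', 'xyz', 'rotation']
[0.00593829 0.74058677 0.71531231] [-0.16232875  0.44274476  0.83433877 -0.28549129] 380.56810136124056 ['img', 'range_z', 'fx', 'fy', 'cx', 'cy', 'xyz', 'rotation']
{'clock': 0.1, 'joint_positions': array([-1.29841961e+00,  3.53597264e-01,  1.63405320e+00,  1.18261699e-05,
        1.15520511e+00, -2.41964049e-03]), 'qvel': array([-2.14870543e-04, -8.80490026e-04, -1.05640715e-03, -7.06969747e-04,
        1.98550401e-03, -2.69015451e-05]), 'joint_efforts': array([-4.63673841e-04, -6.06358910e+01, -3.42819679e+01,  1.34620277e-05,
        3.92734772e-03,  6.25924230e-06]), 'ee_pos': array([ 0.16947137, -0.6011419 ,  0.23062809]), 'orientation': array([ 9.90575840e-01,  1.36963884e-01, -7.96158926e-05, -6.26443963e-04]), 'ft_force': array([-0.79868484,  0.08815534, -0.14849189]), 'torque': array([-0.00084139, -0.00608912, -0.02528619]), 'opening': 1.0005053248373035}
```

View pics/scene1.png

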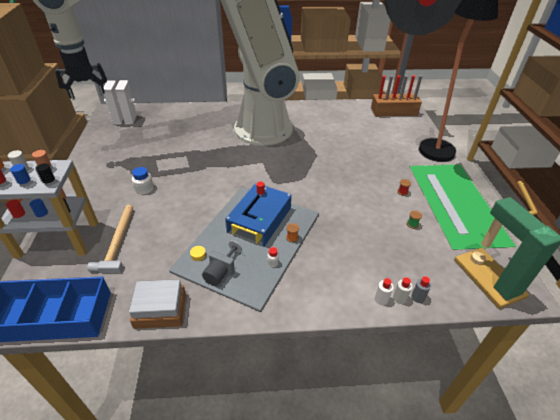

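View pics/side1.png

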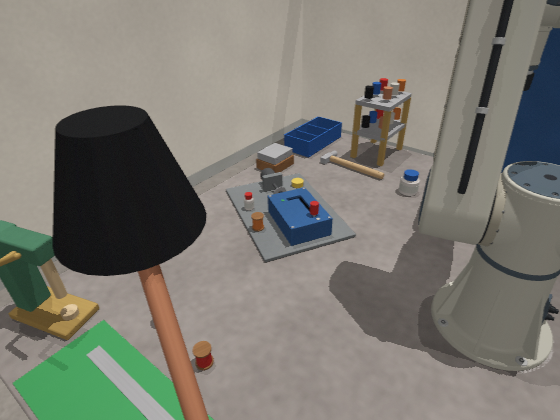

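The scene view shows the cutter mid-table, with the red knob at about (261,188), the housing at (260,213) and the motor at (217,270). In the side view the knob is at (314,209). Next I fit the cutter's pose.

```bash
python3 - <<'E'
from h import *
out=[]
for n in('scene1','side1'):
    c=dict(np.load('pics/%s.npz'%n)); P=cloud(c); im=c['img'].astype(int); R,G,B=im[...,0],im[...,1],im[...,2]
    v,u=np.mgrid[0:420,0:560]
    near=(abs(u-260)<80)&(abs(v-215)<60) if n=='scene1' else (abs(u-300)<50)&(abs(v-212)<40)
    blue=near&(B>R+40)&(B>G+25)&(abs(P[...,2]-.072)<.006)
    red=near&(R>G+70)&(R>B+70)&(P[...,2]>.08)
    q=P[blue]; rc=cv2.minAreaRect((q[:,:2]*1000).astype(np.float32))
    print(n,'blue',len(q),rc,np.median(q[:,2]),'box',cv2.boxPoints(rc).round().tolist())
    k=P[red]; print('red',len(k),k.mean(0).round(4),k.min(0).round(4),k.max(0).round(4), np.argwhere(red).mean(0))
    t=k[k[:,2]>.108]; print('top',len(t),t.mean(0))
E
```

```text
scene1 blue 1640 ((564.90087890625, -35.27399444580078), (130.83816528320312, 194.34042358398438), 59.872196197509766) 0.07223800833321059 box [[448.0, -43.0], [616.0, -141.0], [682.0, -27.0], [514.0, 70.0]]
red 85 [ 0.5109 -0.0296  0.1015] [ 0.4931 -0.0418  0.0802] [ 0.5199 -0.0197  0.1151] [187.04705882 259.98823529]
top 37 [ 0.50683569 -0.02963773  0.11181247]
side1 blue 1373 ((562.6681518554688, -32.970611572265625), (131.7594451904297, 194.306396484375), 60.16388702392578) 0.07218560004416452 box [[446.0, -42.0], [614.0, -138.0], [680.0, -24.0], [511.0, 73.0]]
red 93 [ 0.4929 -0.0138  0.1077] [ 0.0059 -0.0379  0.08  ] [0.5123 0.7406 0.7153] [207.21505376 313.93548387]
top 38 [ 0.4877171  -0.00546063  0.12739896]
```

```bash
cat >> h.py <<'E'
O=np.array([.5702,-.0433,0]); RC=np.array([[.866,-.5,0],[.5,.866,0],[0,0,1]])  # rows: cutter axes
def cut(p): return (np.asarray(p)-O)@RC.T
def where():
    from scipy.spatial.transform import Rotation as Ro
    s=r.state(); print('t',round(s['clock'],2),'cutter mm',(cut(s['ee_pos'])*1000).round(1),'F cut',(RC@s['ft_force']).round(1),'op',round(s['opening'],2))
    print('tool x,y,z in cutter:',(RC@Ro.from_quat(s['orientation']).as_matrix()).T.round(3).tolist())
E
python3 -m inch '[0,0,-8.85,0,0,0,0, 0,0,-8.85,0,0,0,0, 0,0,-8.85,0,0,0,0, 0,0,-8.85,0,0,0,0, 0,0,-8.85,0,0,0,0]'
python3 -c "from h import *; where()"
```

```text
clock: 0.72
ee_pos: [0.1695, -0.6013, 0.2308]
orientation: [0.865, 0.502, 0.0, -0.0]
ft_force: [-0.0, 0.2, 0.4]
opening: -0.004
t 0.72 cutter mm [ -68.  -683.6  230.8] F cut [-0.1  0.2  0.4] op -0.0
tool x,y,z in cutter: [[-0.005, 1.0, 0.001], [1.0, 0.005, -0.001], [-0.001, 0.001, -1.0]]
```

```bash
python3 -m inch '[0,0,0,0.06,-0.005,0,0, 0,0,0,0.06,-0.005,0,0, 0,0,0,0.06,-0.005,0,0, 0,0,0,0.06,-0.005,0,0, 0,0,0,0.06,-0.005,0,0]'
python3 -c "from h import *; where()"
python3 -m inch '[0,0,0,0.06,-0.005,0,0, 0,0,0,0.06,-0.005,0,0, 0,0,0,0.06,-0.005,0,0, 0,0,0,0.06,-0.005,0,0, 0,0,0,0.06,-0.005,0,0]'
python3 -c "from h import *; where(); grab('wrist','w1')"
```

```text
clock: 1.35
ee_pos: [0.2983, -0.3274, 0.2312]
orientation: [0.866, 0.5, 0.0, -0.0]
ft_force: [0.8, -0.7, 0.8]
opening: 0.003
t 1.35 cutter mm [ -93.4 -382.   231.2] F cut [ 1.  -0.2  0.8] op 0.0
tool x,y,z in cutter: [[0.001, 1.0, 0.0], [1.0, -0.001, 0.0], [0.0, 0.0, -1.0]]
clock: 1.98
ee_pos: [0.4268, -0.055, 0.2314]
orientation: [0.866, 0.5, 0.0, 0.0]
ft_force: [1.2, -1.6, -0.8]
opening: 0.001
t 1.98 cutter mm [-118.3  -81.9  231.4] F cut [ 1.9 -0.8 -0.8] op 0.0
tool x,y,z in cutter: [[-0.0, 1.0, 0.0], [1.0, 0.0, 0.0], [0.0, 0.0, -1.0]]
```

View pics/w1.png

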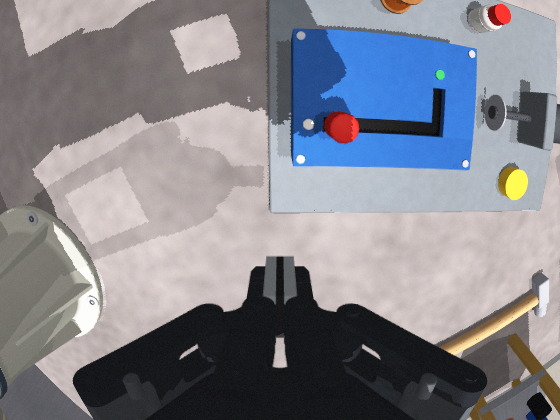

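The wrist view shows the shut fingers at (280,280), the knob at (342,127), the slot corner near (438,127) and the green dot at (440,75). I check these against the frame fit using the fisheye model.

```bash
cat >> h.py <<'E'
def wcloud(c):
    from scipy.spatial.transform import Rotation as Ro
    v,u=np.mgrid[0:420,0:560]; a=(u-c['cx'])/c['fx']; b=(v-c['cy'])/c['fy']; t=np.hypot(a,b)+1e-9
    z=c['range_z']; k=np.tan(t)/t*z
    R=np.array(c['rotation']); R=R if R.shape==(3,3) else Ro.from_quat(R).as_matrix()
    return np.stack([a*k,-b*k,-z],-1)@R.T+c['xyz']
def look(fn):
    c=dict(np.load('pics/%s.npz'%fn)); P=cut(wcloud(c))*1000; R,G,B=np.moveaxis(c['img'].astype(int),-1,0)
    w=(abs(P[...,0])<150)&(abs(P[...,1])<80)
    kt=P[w&(R>G+70)&(R>B+70)&(P[...,2]>107)&(P[...,2]<118)]; print('knob top',len(kt),kt.mean(0).round(1),kt.min(0).round(1),kt.max(0).round(1))
    g=P[w&(G>R+50)&(G>B+30)]; print('green',len(g),g.mean(0).round(1))
    bl=P[w&(B>R+40)&(abs(P[...,2]-72)<5)]; rc=cv2.minAreaRect(bl[:,:2].astype(np.float32)); print('blue',rc)
    s=P[w&(R+G+B<120)&(P[...,2]<90)&(abs(P[...,0]-20)<60)&(abs(P[...,1])<40)]; print('slot',len(s),s.min(0).round(1),s.max(0).round(1))
E
python3 -c "from h import *; look('w1')"
```

```text
knob top 699 [-66.7 -19.8 110.1] [-78.8 -31.9 107.3] [-53.3  -7.9 112.4]
green 65 [38.1 35.9 71.3]
blue ((-11.128120422363281, 4.753231048583984), (190.69332885742188, 130.72378540039062), 0.13097205758094788)
slot 1211 [-39.6 -27.3  58.4] [46.6 21.8 67.2]
```

```bash
python3 -m inch '[0,0,0,0.031,0,0.022,0, 0,0,0,0.031,0,0.04,0, 0,0,0,0,0,0.04,0, 0,0,0,0,0,0.03,0, 0,0,0,0,0,0.009,0]'
python3 -c "from h import *; where()"
python3 -m inch '[0,0,0,0,0.012,0,0, 0,0,0,0,0.01,0,0, 0,0,0,0,0.01,0,0, 0,0,0,0,0.01,0,0]'
python3 -c "from h import *; where(); grab('wrist','w2')"
```

```text
clock: 2.65
ee_pos: [0.4559, -0.0032, 0.0886]
orientation: [0.866, 0.5, -0.002, -0.001]
ft_force: [-0.4, -0.4, 0.6]
opening: -0.0
t 2.65 cutter mm [-119.   -22.4   88.6] F cut [-0.2 -0.5  0.6] op -0.0
tool x,y,z in cutter: [[-0.0, 1.0, -0.002], [1.0, 0.0, -0.003], [-0.003, -0.002, -1.0]]
clock: 3.15
ee_pos: [0.4944, -0.0246, 0.0909]
orientation: [0.866, 0.5, 0.0, -0.0]
ft_force: [-3.1, 1.6, 3.4]
opening: -0.002
t 3.15 cutter mm [-75.  -21.7  90.9] F cut [-3.5 -0.1  3.4] op -0.0
tool x,y,z in cutter: [[0.0, 1.0, 0.0], [1.0, -0.0, 0.0], [0.0, 0.0, -1.0]]
```

View pics/w2.png

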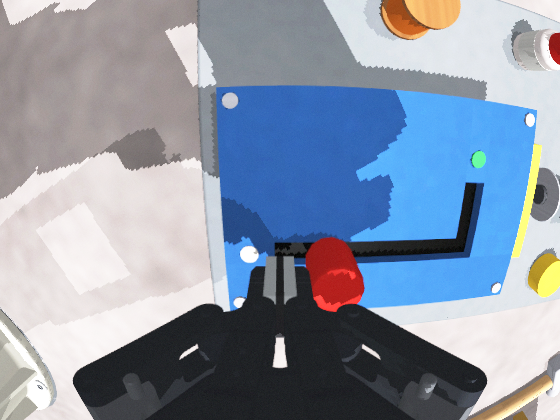

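Contact is good: the outside of the shut fingers at (280,270) is behind the knob at (335,270), with 3.5 N. I keep pushing.

```bash
python3 -m inch '[0,0,0,0,0.012,0,0, 0,0,0,0,0.012,0,0, 0,0,0,0,0.012,0,0, 0,0,0,0,0.012,0,0, 0,0,0,0,0.012,0,0]'
python3 -c "from h import *; where()"
python3 -m inch '[0,0,0,0,0.01,0,0, 0,0,0,0,0.005,0,0, 0,0,0,0,0.003,0,0]'
python3 -c "from h import *; where(); grab('wrist','w3');look('w3')"
```

```text
clock: 3.82
ee_pos: [0.5464, -0.0547, 0.0903]
orientation: [0.866, 0.5, 0.0, -0.0]
ft_force: [-3.4, 2.5, 3.1]
opening: 0.002
t 3.83 cutter mm [-14.9 -21.7  90.3] F cut [-4.2  0.4  3.1] op 0.0
tool x,y,z in cutter: [[0.0, 1.0, 0.0], [1.0, -0.0, -0.0], [-0.0, 0.0, -1.0]]
clock: 4.2
ee_pos: [0.5614, -0.0634, 0.0902]
orientation: [0.866, 0.5, -0.0, -0.0]
ft_force: [-2.5, 2.1, 2.1]
opening: -0.001
t 4.2 cutter mm [  2.4 -21.8  90.2] F cut [-3.2  0.6  2.1] op -0.0
tool x,y,z in cutter: [[0.0, 1.0, 0.0], [1.0, -0.0, -0.0], [-0.0, 0.0, -1.0]]
knob top 1818 [ 27.6 -16.9 110.1] [ 16.1 -30.  107.1] [ 40.7  -6.8 112.3]
green 277 [38.  36.4 71.9]
blue ((-11.688568115234375, 4.810688018798828), (191.5842742919922, 130.73977661132812), 0.09549614787101746)
slot 3906 [-40.  -28.3  58.8] [45.8 21.  90. ]
```

View pics/w3.png

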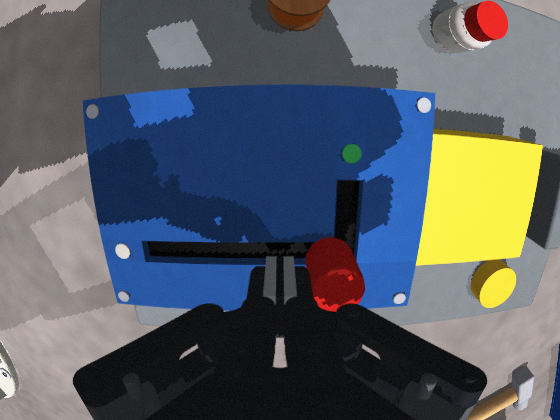

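The knob at (335,275) is almost at the corner, about 10 mm short, with the yellow guard well out at (480,195). I go on in small steps until the stop.

```bash
python3 -m inch '[0,0,0,0,0.004,0,0, 0,0,0,0,0.003,0,0]'
python3 -m inch '[0,0,0,0,0.002,0,0, 0,0,0,0,0.001,0,0]' | grep -E "pos|force"
python3 -c "from h import *; where()"
```

```text
clock: 4.5
ee_pos: [0.5673, -0.0668, 0.0902]
orientation: [0.866, 0.5, -0.0, -0.0]
ft_force: [-2.8, 2.1, 1.0]
opening: -0.002
ee_pos: [0.57, -0.0683, 0.0902]
ft_force: [-1.3, 2.8, 0.7]
t 4.75 cutter mm [ 12.3 -21.8  90.2] F cut [-2.5  1.8  0.7] op 0.0
tool x,y,z in cutter: [[0.0, 1.0, 0.0], [1.0, -0.0, -0.0], [-0.0, 0.0, -1.0]]
```

```bash
for i in 1 ; do python3 -m inch '[0,0,0,0,0.001,0,0, 0,0,0,0,0.001,0,0]' | grep force; python3 -c "from h import *; where()"; python3 -m inch '[0,0,0,0,0.001,0,0, 0,0,0,0,0.0,0,0]' | grep force;  python3 -c "from h import *; where(); grab('wrist','w4');look('w4')"; done
```

```text
ft_force: [-7.5, 6.6, 6.6]
t 5.0 cutter mm [ 12.9 -21.8  90.2] F cut [-9.8  1.9  6.6] op 0.0
tool x,y,z in cutter: [[0.0, 1.0, -0.0], [1.0, -0.0, -0.003], [-0.003, -0.0, -1.0]]
ft_force: [-8.8, 7.2, 6.6]
t 5.25 cutter mm [ 13.  -21.8  90.1] F cut [-11.2   1.8   6.6] op -0.0
tool x,y,z in cutter: [[0.0, 1.0, -0.001], [1.0, -0.0, -0.004], [-0.004, -0.001, -1.0]]
knob top 1799 [ 38.  -16.8 110. ] [ 26.8 -30.9 107. ] [ 50.6  -6.4 112.1]
green 287 [38.1 36.4 71.9]
blue ((-12.103347778320312, 4.924041748046875), (191.66554260253906, 130.53268432617188), 0.2240266352891922)
slot 4194 [-40.  -34.7  59. ] [49.3 38.5 90. ]
```

At the stop (11 N; knob at x≈38 in my frame, which reads about 2 mm low, like the green dot). I back off and go round to the knob's −y side.

```bash
python3 -m inch '[0,0,0,0,-0.012,0,0, 0,0,0,0,-0.015,0,0, 0,0,0,-0.02,0,0,0, 0,0,0,-0.023,0,0,0, 0,0,0,0,0,0,0]' >/dev/null
python3 -c "from h import *; where()"
python3 -m inch '[0,0,0,0,0.02,0,0, 0,0,0,0,0.025,0,0, 0,0,0,0,0.006,0,0, 0,0,0,0,0,0,0]' >/dev/null
python3 -c "from h import *; where(); grab('wrist','w5');look('w5')"
```

```text
t 5.92 cutter mm [-11.8 -66.5  90.4] F cut [ 0. -1. -1.] op 0.0
tool x,y,z in cutter: [[0.002, 1.0, -0.0], [1.0, -0.002, 0.0], [0.0, -0.0, -1.0]]
t 6.42 cutter mm [ 38.9 -64.9  90. ] F cut [0.1 0.3 1.6] op -0.0
tool x,y,z in cutter: [[0.0, 1.0, -0.0], [1.0, -0.0, -0.001], [-0.001, -0.0, -1.0]]
knob top 2997 [ 38.5 -18.5 110.1] [ 26.3 -31.8 107. ] [ 50.9  -6.9 112.3]
green 310 [38.3 36.1 71.9]
blue ((-11.867256164550781, 5.161808013916016), (191.29527282714844, 131.08621215820312), 0.2015881985425949)
slot 4914 [-40.  -39.9  58.5] [48.9 22.2 90. ]
```

View pics/w5.png

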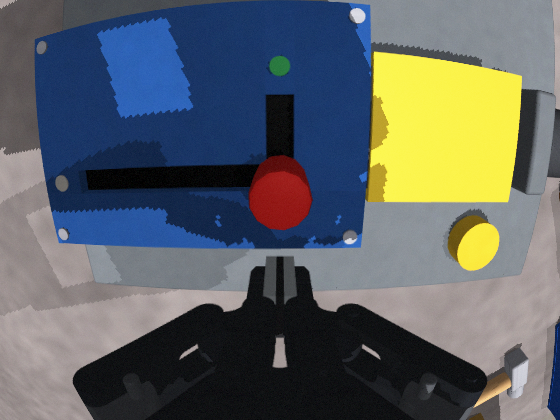

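The fingers at (280,275) are in line with the knob (280,195), the short leg and the green dot (280,66). Next I push +y.

```bash
python3 -m inch '[0,0,0,0.014,0,0,0, 0,0,0,0.008,0,0,0, 0,0,0,0.008,0,0,0, 0,0,0,0.008,0,0,0]' >/dev/null
python3 -c "from h import *; where()"
python3 -m inch '[0,0,0,0.007,0,0,0, 0,0,0,0.004,0,0,0]' >/dev/null
python3 -c "from h import *; where(); grab('wrist','w6');look('w6')"
```

```text
t 6.97 cutter mm [ 38.8 -26.3  90.3] F cut [-1.8 -2.9  1.5] op -0.0
tool x,y,z in cutter: [[-0.0, 1.0, -0.0], [1.0, 0.0, -0.001], [-0.001, -0.0, -1.0]]
t 7.22 cutter mm [ 39.  -15.4  90.1] F cut [-2.5 -2.5  2. ] op -0.0
tool x,y,z in cutter: [[-0.0, 1.0, -0.0], [1.0, 0.0, -0.0], [-0.0, -0.0, -1.0]]
knob top 2560 [ 38.3  11.  110.1] [ 26.4  -2.5 107. ] [ 50.3  22.6 112.5]
green 294 [38.2 36.4 71.9]
blue ((-11.997184753417969, 4.713886260986328), (191.4718780517578, 131.20948791503906), 0.1361064463853836)
slot 2594 [-40.  -28.8  58.8] [72.3 38.6 90. ]
```

```bash
python3 -m inch '[0,0,0,0.003,0,0,0, 0,0,0,0.002,0,0,0]' | grep force
python3 -c "from h import *; where()"
python3 -m inch '[0,0,0,0.002,0,0,0, 0,0,0,0.001,0,0,0]' | grep force
python3 -c "from h import *; where()"
```

```text
ft_force: [-2.6, -0.5, 0.1]
t 7.53 cutter mm [ 39.2 -10.8  90.2] F cut [-2.  -1.7  0.1] op 0.0
tool x,y,z in cutter: [[0.0, 1.0, -0.0], [1.0, -0.0, -0.0], [-0.0, -0.0, -1.0]]
ft_force: [-5.2, -10.2, 2.1]
t 7.78 cutter mm [39.1 -9.1 90.2] F cut [  0.6 -11.4   2.1] op -0.0
tool x,y,z in cutter: [[-0.001, 1.0, -0.002], [1.0, 0.001, -0.001], [-0.001, -0.002, -1.0]]
```

At the hard stop, with 11 N at y −9.1 as predicted. One more nudge, then I retreat and look.

```bash
python3 -m inch '[0,0,0,0.001,0,0,0, 0,0,0,0,0,0,0]' | grep force
python3 -c "from h import *; where()"
python3 -m inch '[0,0,0,-0.01,0,0,0, 0,0,0,-0.03,0,0,0, 0,0,0,-0.03,0,-0.02,0, 0,0,0,-0.03,0,-0.05,0, 0,0,0,0,0,-0.05,0]' >/dev/null
python3 -m inch '[0,0,0,0,0,0,0, 0,0,0,0,0,0,0]' >/dev/null
python3 -c "
from h import *; where(); grab('wrist','w7');look('w7'); grab('scene','scene2')
a=cv2.imread('pics/scene1.png')[150:310,80:460];b=cv2.imread('pics/scene2.png')[150:310,80:460]
cv2.imwrite('pics/cmp.png',np.vstack([cv2.resize(x,None,fx=1.8,fy=1.8) for x in(a,b)]))"
```

```text
ft_force: [-6.7, -12.0, 3.9]
t 8.03 cutter mm [39.1 -9.  90.2] F cut [  0.2 -13.7   3.9] op -0.0
tool x,y,z in cutter: [[-0.0, 1.0, -0.003], [1.0, 0.0, -0.001], [-0.001, -0.003, -1.0]]
t 8.9 cutter mm [  39.2 -106.6  210.2] F cut [ 0.3  0.7 -0.6] op 0.0
tool x,y,z in cutter: [[0.0, 1.0, 0.001], [1.0, -0.0, 0.001], [0.001, 0.001, -1.0]]
knob top 872 [ 38.5  14.7 110.1] [ 26.9   2.5 107.4] [ 50.9  26.9 112.6]
green 54 [38.6 37.8 71.3]
blue ((-11.571258544921875, 5.050239562988281), (190.88983154296875, 131.02432250976562), 0.1973903626203537)
slot 1867 [-40.  -27.2  58.6] [47.9 11.7 89.7]
```

View pics/w7.png

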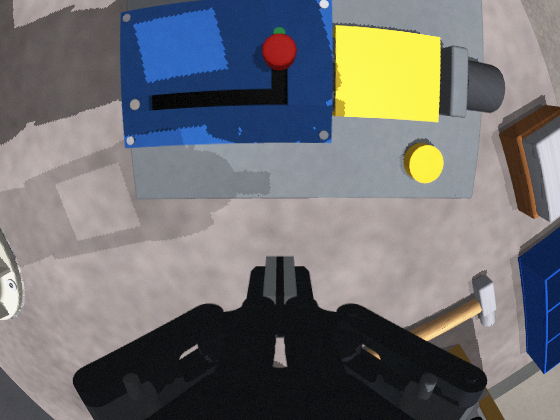

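View pics/cmp.png

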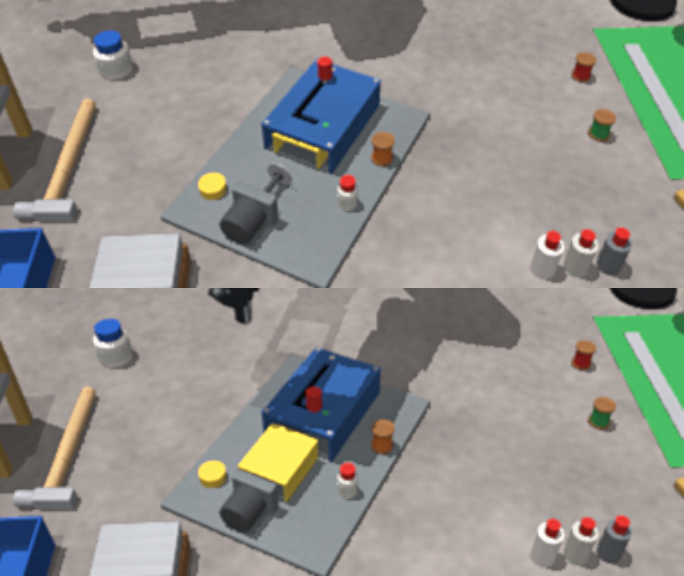

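The guard covers the blade, and the knob at (280,50) is by the green dot at the locked end. All the loose things stand where they were, and the robot is clear.

```bash
python3 -c "from h import *; print(r.finish_job())"
```

```text
the job is handed in; nothing more can be done
None
```

The strap cutter is locked: the guard is fully out over the blade and the knob is at the end of the short leg. I pushed the knob with the outside of the shut fingers, first along the long leg to its stop (about 11 N). Then I went round and pushed it sideways along the short leg to its stop (about 14 N).

- **Knob position:** my last measurement put the knob at (38.5, 14.7) mm in the cutter's frame, against the (40, 15) target. The 1.5 mm difference in x is an offset in my pose fit, because the green dot reads low by about the same amount.
- **Surroundings:** before and after pictures show every loose thing where it was. The arm ended clear, at 210 mm height with no contact force, about 9 s into the 38 s limit. None of the checks failed or disagreed.

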